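# Find the high spot of a crooked disc with a plunger indicator

## Task

Push the indicator by its handle until its slide is fully home, so that its sprung plunger bears on the underside of the disc. Then hold the hub, keep it pressed lightly down off its upper stop and turn the disc so as to find, by the push of the plunger, the high spot of the disc's underside (where the plunger is pushed in furthest). Leave the disc at rest with that high spot over the plunger and the slide still home; never overload the plunger, and do not disturb the things lying about.

Things in the scene. Friction and masses are not known exactly. Their poses are not given: they have to be found in the camera images.
- stand: Grey cast bench stand, fixed: a round foot of 156 mm diameter with a short spindle post, and a narrow foot on its +y side that carries an inclined rail. Origin on the bench surface under the spindle axis, z up; the indicator stands on the +y side of the spindle.
- arbor: Sprung upright arbor that carries hub and disc. It only moves up and down: a spring holds it at its upper stop, where its origin (on the spindle axis) is 74 mm above the bench; it can be pressed down 6 mm from there. To press it off the stop takes about 5 N, then 0.5 N more a mm, plus whatever the plunger pushes up.
- rotor (a joint): Turning angle of hub and disc on the arbor (rad), growing anticlockwise seen from above; turns freely as many turns as needed, with light friction (0.04 N m), and stays where it is left. It starts within 0.3 of zero, and never with the high spot near the plunger.
- hub_grip (a point): Point on the spindle axis at the height to grip the hub: the hub is an upright dark steel cylinder, 34 mm in diameter, whose top is 22 mm above this point and whose flange (56 mm in diameter) is 28 mm below it; this point is 118 mm above the bench with the arbor at its upper stop. Its axes turn with the hub.
- indicator: Plunger indicator on its slide: aluminium block 34 x 104 x 16 mm with a 36 mm dial on top, an upright plunger at the end nearer the spindle, a handle at the outer end. It slides towards the spindle (-y of the stand) and up, 20 degrees above level; axes parallel to the stand's; fully home (hard stop) its origin coincides with the stand's. The needle turns clockwise, 0.5 rad a mm pushed in.
- handle (a point): Point on the axis of the indicator's handle, an upright black cylinder of 17 mm diameter; its top is 18 mm above this point and the block 34 mm below; grip it here from above. In the stand's frame it is at y = 130 mm, z = 90 mm when fully home; drawn back it is 24 to 28 mm further out (29 mm along the slope). Sliding friction about 5 N; the slide stays where it is left.
- tip (a point): Where the plunger's rounded tip is when fully out (moves with the indicator, does not show how far the plunger is pushed in); 50 mm from the spindle axis at home. With the slide home and the hub not pressed, the plunger pushes up on the disc with about 1 N at the low spot and 7 N at the high spot; 1.1 N more for each mm the hub is pressed. Overloaded above 11 N.
- multimeter: Bystander: hand multimeter, 136 x 68 x 47 mm; origin at the centre of its underside.
- nose_pliers: Bystander: long-nosed pliers, 144 mm long, lying flat; origin at the centre of the underside.
- tape_yellow: Bystander: roll of tape, 65 mm in diameter, 19 mm high; origin at the centre of its underside.
- steel_block: Bystander: steel block 44 x 62 x 24 mm; origin at the centre of its underside.
- disc (a point): On the spindle axis, level with the mean underside of the aluminium disc (140 mm diameter, 8 mm thick). The disc is fixed crooked on the hub, at an unknown angle: 50 mm from the axis its underside rises and falls 2.5 mm each way, as a sine, once a turn. The high spot of the underside is where it reaches lowest, pushing the plunger in most. This point's axes turn with the hub and do not show it.

How it is judged:
By the outcome, as a careful person would: the job done as asked, in the order asked, and still so for the second after the job is handed in, with the robot touching nothing.
It also fails if it takes over 72 s, if anything falls off the work surface, if the arm or the gripper's body presses on something with over 40 N, if the wrist force passes 120 N, or if a joint passes its speed limit or range.

## Robot

A 7-joint arm with a two-finger parallel gripper is mounted at the origin on a cart in front of the work surface, level with it; the furniture and walls round the work are solid. World frame = base frame: x ahead of the robot, y to its left, z up, the work surface at z = 0. Lengths are in m, angles in degrees, forces in N, time in s.
With the tool pointing down it reaches from about 0.425 to 0.925 m from the base axis. Payload 6.8 kg.
Tool frame: the origin (TCP) lies on the front face of the gripper's body, between the roots of the fingers; the fingertips stand 80 mm ahead of it and the grasp point (between the pads) lies 61 mm ahead of it; z points along the fingers, y is the line along which they close (so a half turn about z gives the same grasp; the last joint's range is limited). The gripper opens to 88 mm and grips with 3 to 60 N. Pads are 20 mm wide; open, the fingers measure 115 mm over their backs; the gripper's body (75 mm by 178 mm) begins 61 mm behind the grasp point.
Start: joints at [-82.855, 27.33, 1.283, 89.118, -0.659, 63.558, -4.761], TCP at [0.156, 0.657, 0.303] pointing down, gripper open.
Joint ranges: [-169.35, 169.35], [-19.33, 120.38], [-80.79, 83.38], [13.8, 139.57], [-78.32, 258.32], [9.67, 109.79], [-169.56, 169.56]. Speed limits (degrees/s): [136.94, 136.94, 180, 180, 180, 180, 180].

## Interface

Orientations are given as a 3x3 rotation matrix whose columns are the frame's x, y, z axes.
In Python, from cell import bot gives the robot as it stands. The module is installed in compiled form; this text tells all that it offers.
- The arm moves only by the tool move_arm, never from a script. Its argument "targets" is a list of rows, each a list of 7 numbers: the shift along the tool's x, y, z in cm, then the turn, a rotation vector about the tool's x, y, z in degrees, then the closure, from -1 (fully open) to 1 (shut). In form: [[x, y, z, wx, wy, wz, jaw], ...]. A call has 1 to 8 rows; each row shifts and turns the commanded pose from where the row before left it, along the tool's axes as they then stand; what a row does not reach is not made up. A row lasts 1/12 s, in which the tool goes at most 41.7 mm and 7.16 degrees, less where a joint would pass 70% of its speed; a pose out of reach is approached as far as the arm can. A call is refused whole if a number of a shift passes 4.17 or a number of a turn 7.16, either way. A call with a gripper value outside its range is refused whole. The fingers move at their own pace and stop on an object; "grip_force" is the grip in N (left out, the last holds). Time passes only in rows, so rows that do not move let the fingers close. It gives the time, the measured TCP pose, the force, the opening and the grip force at its end, in the units of the state.
- bot.sense(): the state, without advancing time (a new reading comes with each control period).
- bot.capture(name): name is "scene" or "side" or "wrist"; returns the picture (400x640x3 uint8, blue, green, red); there is no depth.
- bot.calibration(name): a dict with "camera_matrix" (3x3 intrinsics, pixels), "world_to_cam" (4x4, takes a point from world to camera coordinates). Camera axes: x right, y up, looking along -z (the intrinsics and any distortion apply to the point x, -y, -z); pixel columns grow to the right and rows downward; lengths in m; the calibration is good to about 2 mm. A picture is of the moment at which its call begins: read the wrist's pose just before it. calibration takes no time and is no camera call; for the wrist camera it gives the pose at the moment of the call.
- bot.hand_in(): hands the job in; it is judged then, once.
The state is a dict: "time_s": time; "joint_positions": joint angles; "joint_velocities": joint speeds; "joint_efforts": joint torques, N m; "tcp_pos": TCP position; "ee_rot": TCP orientation; "contact_force": force on the tool from outside, world axes, zero at the start; "torque": the same for the moment, N m; "gripper_width": finger opening in m; "grasp_force": force on a finger pad.
Only numpy, scipy, OpenCV 4.12 (cv2) and the standard library are available. Lean on these libraries where they do the work, as an engineer would, in place of code of your own. Each camera call takes 0.05 s, during which the arm holds its last target. There are 200 camera calls.

## Working session

There is one attempt and no reset: what is moved stays moved. The work goes in short steps, Python scripts to look and compute and a tool call to move; the robot and the scene stay as the last step left them, time stands still between calls to the robot, and variables do not carry over. Pictures are saved under pics/ and viewed, at most 10 in all, crops included, and the job is handed in when it is done.

Besides the shell and the picture viewer there is one more tool, called after "Call:" as name([rows], argument=value, ...), one row to a line, values as JSON. move_arm: Moves the arm, as the interface text tells. Its arguments: {"type":"object","properties":{"targets":{"type":"array","items":{"type":"array","items":{"type":"number"}}},"grip_force":{"type":"number"}},"required":["targets"]}

```bash
ls; mkdir -p pics; cat > h.py <<'E'
import numpy as np, cv2
from cell import bot
def ray(cal,u,v):
    K=np.array(cal["camera_matrix"]);M=np.array(cal["world_to_cam"])
    d=np.linalg.inv(K)@[u,v,1]; d=np.array([d[0],-d[1],-d[2]])
    R=M[:3,:3]; return -R.T@M[:3,3], R.T@d
def onz(cal,u,v,z):
    c,d=ray(cal,u,v); return c+d*(z-c[2])/d[2]
def pix(cal,p):
    K=np.array(cal["camera_matrix"]);M=np.array(cal["world_to_cam"])
    q=M[:3,:3]@np.array(p)+M[:3,3]; q=K@[q[0],-q[1],-q[2]]; return q[:2]/q[2]
E
python3 - <<'E'
from h import *
s=bot.sense()
for k in s: print(k,np.round(s[k],4).tolist())
for n in("scene","side"):
    cv2.imwrite(f"pics/{n}0.png",bot.capture(n)); c=bot.calibration(n); print(n,c.keys(),np.round(c["camera_matrix"],1).tolist(),np.round(ray(c,320,200),3).tolist())
E
```

```text
pics
time_s 0.0
joint_positions [-82.8544, 27.3741, 1.28, 89.1751, -0.6584, 63.5605, -4.7606]
joint_velocities [-0.1192, 0.0039, -0.0939, 0.158, 0.0716, 0.0931, 0.0663]
joint_efforts [-0.0013, -58.2859, 1.5341, -27.2604, -0.0543, 0.0172, 0.0002]
tcp_pos [0.1556, 0.6564, 0.3017]
ee_rot [[-0.973, 0.2307, -0.0003], [0.2307, 0.973, -0.0018], [-0.0001, -0.0018, -1.0]]
contact_force [0.088, 0.662, -0.1612]
torque [0.0558, 0.0002, -0.06]
grasp_force 0.0
gripper_width 0.0879
scene dict_keys(['camera_matrix', 'world_to_cam']) [[398.7, 0.0, 325.0], [0.0, 398.7, 202.6], [0.0, 0.0, 1.0]] [[0.04, -0.184, 0.74], [0.538, 0.399, -0.742]]
side dict_keys(['camera_matrix', 'world_to_cam']) [[381.5, 0.0, 318.0], [0.0, 381.5, 198.2], [0.0, 0.0, 1.0]] [[0.05, -0.53, 0.389], [0.497, 0.798, -0.34]]
```

View pics/scene0.png

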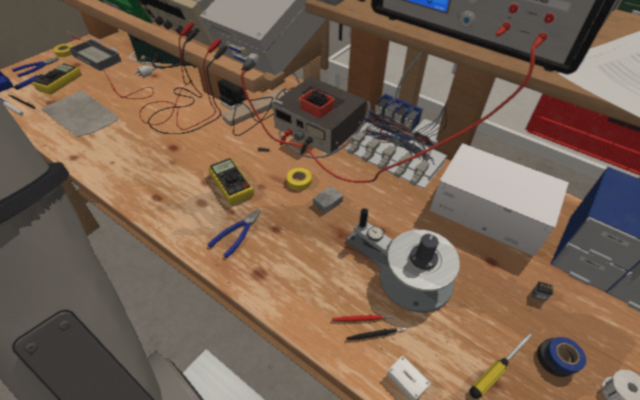

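View pics/side0.png

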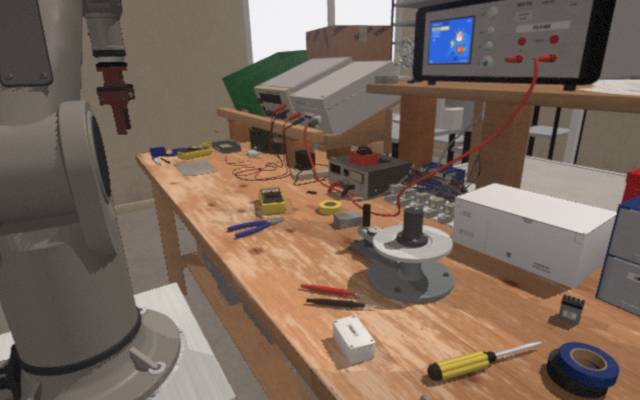

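Scene picture: the stand's disc is around (423,262), with the hub top near (430,240), the handle top near (364,213) and the dial at (375,233). Side picture: hub top near (414,212) and handle top near (367,208). The bystanders lie to the left of the indicator.

```bash
python3 - <<'E'
from h import *
for n,hub,han in(("scene",(405,225,455,275),(352,200,374,230)),("side",(395,200,432,250),(358,198,376,232))):
    im=cv2.imread(f"pics/{n}0.png"); c=bot.calibration(n)
    for nm,(x0,y0,x1,y1),r,zt in(("hub",hub,.017,.14),("han",han,.0085,.098)):
        g=im[y0:y1,x0:x1].max(2); m=(g<75).astype(np.uint8)
        k,l,st,ce=cv2.connectedComponentsWithStats(m); i=1+st[1:,4].argmax(); b=st[i]; 
        X,Y,W,H=b[0]+x0,b[1]+y0,b[2],b[3]
        ys,xs=np.where(l==i); u=xs[ys<b[1]+6].mean()+x0
        # top-edge pixel = far rim of top face (centre + r away from camera)
        p=onz(c,u+.5,Y,zt); d=ray(c,u,Y)[1][:2]; d/=np.linalg.norm(d)
        print(n,nm,(X,Y,W,H),"far rim",p.round(4),"centre",(p[:2]-d*r).round(4))
a=cv2.imread("pics/scene0.png")[180:310,330:480]; b=cv2.imread("pics/side0.png")[190:300,340:470]
f=lambda z:cv2.resize(z,(400,350),interpolation=cv2.INTER_CUBIC)
cv2.imwrite("pics/crop0.png",np.hstack([f(a),f(b)]))
E
```

```text
scene hub (np.int32(409), np.int32(235), np.int32(27), np.int32(35)) far rim [ 0.5272 -0.0759  0.14  ] centre [ 0.5106 -0.0796]
scene han (np.int32(358), np.int32(209), np.int32(9), np.int32(20)) far rim [0.542  0.0707 0.098 ] centre [0.5345 0.0669]
side hub (np.int32(396), np.int32(208), np.int32(31), np.int32(39)) far rim [ 0.5262 -0.0791  0.14  ] centre [ 0.5139 -0.0908]
side han (np.int32(362), np.int32(204), np.int32(8), np.int32(23)) far rim [0.5435 0.0725 0.098 ] centre [0.5382 0.0659]
```

View pics/crop0.png

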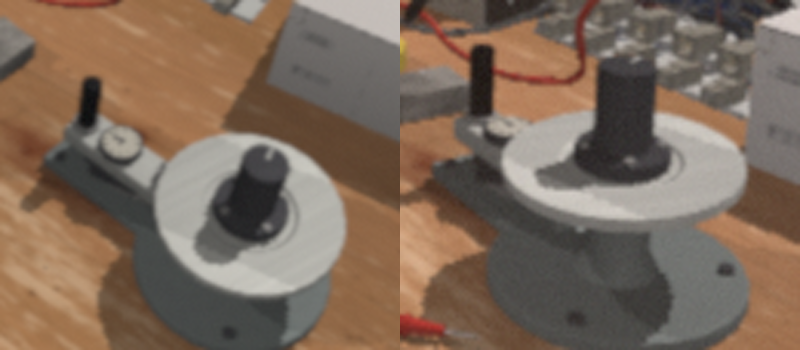

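```bash
python3 - <<'E'
from h import *
P={"hub":((429.4,239.5),(413.8,210.4),.14),"han":((364.1,210.9),(367,205.7),.098)}
cs=bot.calibration("scene");cd=bot.calibration("side")
for k,(a,b,z) in P.items():
    print(k,onz(cs,*a,z).round(4),onz(cd,*b,z).round(4))
    A=[];B=[]
    for c,p in((cs,a),(cd,b)):
        o,d=ray(c,*p); d/=np.linalg.norm(d); Q=np.eye(3)-np.outer(d,d); A.append(Q);B.append(Q@o)
    x=np.linalg.lstsq(np.vstack(A),np.hstack(B),rcond=None)[0]; print(" tri",x.round(4),pix(cs,x)-a,pix(cd,x)-b)
w=bot.calibration("wrist"); print(np.round(ray(w,320,200),3),np.round(w["world_to_cam"],3),w["camera_matrix"])
E
```

```text
hub [ 0.5203 -0.0843  0.14  ] [ 0.5185 -0.0879  0.14  ]
 tri [ 0.5224 -0.084   0.1377] [ 0.11640592 -0.06962262] [-0.12849099  0.06720215]
han [0.5375 0.0679 0.098 ] [0.5377 0.0639 0.098 ]
 tri [0.5405 0.0686 0.0955] [ 0.3513449  -0.23827546] [-0.37667898  0.19043684]
[[ 0.089  0.672  0.384]
 [ 0.251 -0.058 -0.966]] [[ 0.232  0.973 -0.001 -0.674]
 [-0.941  0.224 -0.254  0.03 ]
 [-0.247  0.059  0.967 -0.389]
 [ 0.     0.     0.     1.   ]] [[302.20281249   0.         319.18740307]
 [  0.         302.20281249 198.65657297]
 [  0.           0.           1.        ]]
```

```bash
cat >> h.py <<'E'
from scipy.spatial.transform import Rotation as Ro
def plan(goal,yaw_y,n,s=None,lift=None):
    """print n rows taking TCP to goal with tool down and tool y at yaw_y deg (from x)"""
    s=s or bot.sense(); p=np.array(s["tcp_pos"]);R=np.array(s["ee_rot"])
    y=np.array([np.cos(np.radians(yaw_y)),np.sin(np.radians(yaw_y)),0]);z=np.array([0,0,-1.]);G=np.c_[np.cross(y,z),y,z]
    w=Ro.from_matrix(R.T@G).as_rotvec(degrees=True)/n
    d=(np.array(goal)-p)/n
    for i in range(n):
        t=R.T@d*100; print(t.round(2).tolist()+w.round(2).tolist()); R=R@Ro.from_rotvec(w,degrees=True).as_matrix()
E
python3 -c "
from h import *
plan([.539,.067,.26],-7,20)"
```

```text
[-2.54, -2.43, 0.21, -0.0, 0.0, 4.18]
[-2.72, -2.23, 0.21, -0.0, 0.0, 4.18]
[-2.87, -2.03, 0.21, -0.0, 0.0, 4.18]
[-3.01, -1.81, 0.21, -0.0, 0.0, 4.18]
[-3.14, -1.59, 0.21, -0.0, 0.0, 4.18]
[-3.24, -1.36, 0.21, -0.0, 0.0, 4.18]
[-3.33, -1.12, 0.21, -0.0, 0.0, 4.18]
[-3.41, -0.87, 0.21, -0.0, 0.0, 4.18]
[-3.46, -0.62, 0.21, -0.0, 0.0, 4.18]
[-3.5, -0.37, 0.21, -0.0, 0.0, 4.18]
[-3.51, -0.11, 0.21, -0.0, 0.0, 4.18]
[-3.51, 0.15, 0.21, -0.0, 0.0, 4.18]
[-3.49, 0.4, 0.21, -0.0, 0.0, 4.18]
[-3.45, 0.66, 0.21, -0.0, 0.0, 4.18]
[-3.4, 0.91, 0.21, -0.0, 0.0, 4.18]
[-3.32, 1.15, 0.21, -0.0, 0.0, 4.18]
[-3.23, 1.39, 0.21, -0.0, 0.0, 4.18]
[-3.12, 1.62, 0.21, -0.0, 0.0, 4.18]
[-2.99, 1.85, 0.21, -0.0, 0.0, 4.18]
[-2.85, 2.06, 0.21, -0.0, 0.0, 4.18]
```

Call:
move_arm([
  [-2.54, -2.43, 0, 0, 0, 4.2, -1],
  [-2.72, -2.23, 0, 0, 0, 4.2, -1],
  [-2.87, -2.03, 0, 0, 0, 4.2, -1],
  [-3.0, -1.8, 0, 0, 0, 4.2, -1],
  [-3.14, -1.6, 0, 0, 0, 4.2, -1],
  [-3.24, -1.36, 0, 0, 0, 4.2, -1],
  [-3.33, -1.12, 0, 0, 0, 4.2, -1],
  [-3.4, -0.87, 0, 0, 0, 4.2, -1],
])

```text
time_s: 0.77
tcp_pos: [0.3091, 0.4192, 0.3024]
ee_rot: [[-0.68, 0.733, -0.0], [0.733, 0.68, -0.0], [-0.0, -0.001, -1.0]]
contact_force: [0.9, 1.2, 0.2]
gripper_width: 0.0882
grasp_force: 0.0
```

```bash
python3 -c "
from h import *
s=bot.sense();print(np.round(s['joint_positions'],1),s['time_s'])
plan([.539,.067,.26],-7,12)"
```

```text
[-70.7  12.8  12.  110.7  -3.2  56.8 -14.4] 0.7667
[-3.45, -0.59, 0.35, -0.0, 0.0, 4.15]
[-3.49, -0.34, 0.35, -0.0, 0.0, 4.15]
[-3.5, -0.09, 0.35, -0.0, 0.0, 4.15]
[-3.5, 0.17, 0.35, -0.0, 0.0, 4.15]
[-3.48, 0.42, 0.35, -0.0, 0.0, 4.15]
[-3.44, 0.67, 0.35, -0.0, 0.0, 4.15]
[-3.38, 0.92, 0.35, -0.0, 0.0, 4.15]
[-3.31, 1.16, 0.35, -0.0, 0.0, 4.15]
[-3.21, 1.4, 0.35, -0.0, 0.0, 4.15]
[-3.1, 1.63, 0.35, -0.0, 0.0, 4.15]
[-2.98, 1.85, 0.35, -0.0, 0.0, 4.15]
[-2.84, 2.06, 0.35, -0.0, 0.0, 4.15]
```

Call:
move_arm([
  [-3.45, -0.6, 0.3, 0, 0, 4.15, -1],
  [-3.49, -0.34, 0.3, 0, 0, 4.15, -1],
  [-3.5, -0.1, 0.3, 0, 0, 4.15, -1],
  [-3.5, 0.17, 0.3, 0, 0, 4.15, -1],
  [-3.48, 0.42, 0.3, 0, 0, 4.15, -1],
  [-3.44, 0.67, 0.3, 0, 0, 4.15, -1],
  [-3.38, 0.92, 0.3, 0, 0, 4.15, -1],
  [-3.3, 1.16, 0.3, 0, 0, 4.15, -1],
])

```text
time_s: 1.43
tcp_pos: [0.463, 0.1851, 0.2785]
ee_rot: [[-0.168, 0.986, -0.0], [0.986, 0.168, 0.0], [0.0, -0.0, -1.0]]
contact_force: [0.5, 0.4, -1.0]
gripper_width: 0.0876
grasp_force: 0.0
```

Call:
move_arm([
  [-3.2, 1.4, 0.35, 0, 0, 4.15, -1],
  [-3.1, 1.63, 0.35, 0, 0, 4.15, -1],
  [-3.0, 1.85, 0.35, 0, 0, 4.15, -1],
  [-2.8, 2.06, 0.35, 0, 0, 4.15, -1],
  [0, 0, 0, 0, 0, 0, -1],
  [0, 0, 0, 0, 0, 0, -1],
])

```text
time_s: 1.93
tcp_pos: [0.54, 0.068, 0.2642]
ee_rot: [[0.121, 0.993, -0.001], [0.993, -0.121, -0.001], [-0.001, -0.001, -1.0]]
contact_force: [-0.4, 1.4, -0.2]
gripper_width: 0.0876
grasp_force: 0.0
```

```bash
python3 - <<'E'
from h import *
s=bot.sense();print(np.round(s['joint_positions'],1),s['time_s'],s['tcp_pos'])
c=bot.calibration("wrist"); cv2.imwrite("pics/w1.png",bot.capture("wrist"))
import pickle; pickle.dump(c,open("w1.pkl","wb"))
print("exp hub top",pix(c,[.520,-.085,.14]),"handle top",pix(c,[.539,.067,.098]))
E
```

```text
[-39.7  19.4  32.3 111.1 -12.7  53.1  -8.2] 1.9333 [0.5400487  0.06799705 0.26419342]
exp hub top [317.51182387 391.22129552] handle top [317.80091802 203.70797728]
```

View pics/w1.png

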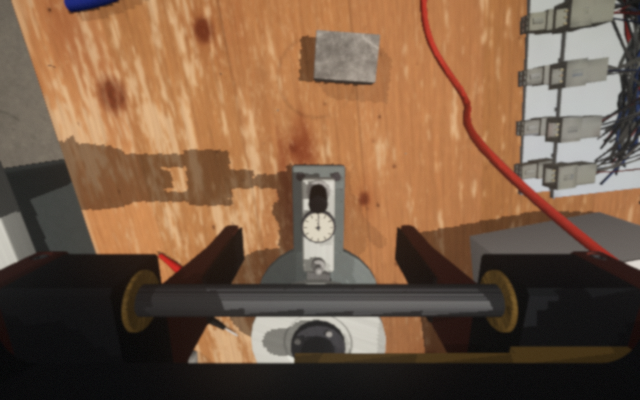

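Wrist picture: the handle is at about (318,198) with its top end near (318,203), the dial at (318,227), the hub at about (319,340), and the block runs upright in the picture. That agrees with the prediction of (318,204).

```bash
python3 - <<'E'
from h import *
import pickle; c=pickle.load(open("w1.pkl","rb")); im=cv2.imread("pics/w1.png")
g=im[175:240,298:340].max(2); m=(g<60).astype(np.uint8)
k,l,st,ce=cv2.connectedComponentsWithStats(m); i=1+st[1:,4].argmax(); b=st[i]; print(b[:4]+[298,175,0,0])
ys,xs=np.where(l==i); xs=xs+298;ys=ys+175
for y in range(ys.min(),ys.max()+1,3): print(y,xs[ys==y].min(),xs[ys==y].max(),end=' | ')
u=np.mean([xs[ys==y].min()+xs[ys==y].max()+1 for y in range(200,208)])/2; v=ys.max()+1
p=onz(c,u,v,.098); print("\nnear-hub rim",u,v,p, "centre ~", p+[-.001,.0085,0])
g=im[200:205,:].max(2)
for v,z in((215,.09),):pass
h=cv2.cvtColor(im,cv2.COLOR_BGR2HSV)
for r in (180,195,235,250,262): print(r,im[r,284:354:2].mean(1).astype(int).tolist())
E
```

```text
[310 185  16  27]
185 317 319 | 188 312 323 | 191 311 324 | 194 310 325 | 197 310 325 | 200 310 325 | 203 310 325 | 206 310 325 | 209 311 324 | 
near-hub rim 318.0625 212 [0.53830792 0.05963096 0.098     ] centre ~ [0.53730792 0.06813096 0.098     ]
180 [60, 60, 62, 66, 68, 74, 73, 63, 60, 105, 161, 173, 163, 156, 152, 142, 135, 134, 138, 150, 168, 175, 175, 175, 173, 133, 88, 91, 109, 119, 115, 113, 115, 122, 128]
195 [62, 61, 66, 72, 69, 76, 77, 77, 78, 99, 123, 120, 91, 45, 31, 33, 34, 36, 33, 32, 33, 68, 142, 184, 193, 164, 115, 112, 113, 112, 113, 114, 114, 116, 111]
235 [71, 68, 68, 71, 68, 73, 77, 78, 77, 87, 102, 158, 201, 206, 206, 207, 207, 207, 207, 207, 202, 206, 200, 165, 141, 134, 115, 116, 116, 115, 114, 114, 116, 116, 118]
250 [80, 70, 67, 65, 64, 71, 76, 77, 79, 107, 175, 198, 200, 203, 202, 203, 203, 205, 205, 207, 209, 205, 205, 208, 197, 140, 116, 114, 113, 102, 77, 83, 101, 114, 120]
262 [75, 75, 76, 77, 75, 76, 80, 81, 84, 94, 117, 118, 119, 115, 97, 123, 154, 159, 162, 155, 147, 187, 200, 205, 195, 135, 112, 113, 114, 113, 113, 114, 114, 115, 115]
```

Call:
move_arm([
  [0, -0.2, 3.0, 0, 0, 0, -1],
  [0, 0, 3.0, 0, 0, 0, -1],
  [0, 0, 3.0, 0, 0, 0, -1],
  [0, 0, 2.3, 0, 0, 0, -1],
  [0, 0, 1.0, 0, 0, 0, -1],
  [0, 0, 0, 0, 0, 0, -1],
  [0, 0, 0, 0, 0, 0, -1],
], grip_force=30)

```text
time_s: 2.57
tcp_pos: [0.5377, 0.0712, 0.142]
ee_rot: [[0.116, 0.993, -0.0], [0.993, -0.116, 0.0], [0.0, -0.0, -1.0]]
contact_force: [-0.9, -0.7, 0.4]
gripper_width: 0.0879
grasp_force: 0.0
```

Call:
move_arm([
  [0, 0, 0, 0, 0, 0, 1],
  [0, 0, 0, 0, 0, 0, 1],
  [0, 0, 0, 0, 0, 0, 1],
  [0, 0, 0, 0, 0, 0, 1],
  [0, 0, 0, 0, 0, 0, 1],
  [0, 0, 0, 0, 0, 0, 1],
  [0, 0, 0, 0, 0, 0, 1],
  [0, 0, 0, 0, 0, 0, 1],
], grip_force=30)

```text
time_s: 3.23
tcp_pos: [0.5377, 0.0702, 0.1417]
ee_rot: [[0.117, 0.993, -0.0], [0.993, -0.117, 0.0], [0.0, -0.0, -1.0]]
contact_force: [-0.1, 0.6, 0.1]
gripper_width: 0.0379
grasp_force: 0.0
```

Call:
move_arm([
  [-0.2, 0, 0, 0, 0, 0, 1],
  [0, 0, 0, 0, 0, 0, 1],
  [0, 0, 0, 0, 0, 0, 1],
  [0, 0, 0, 0, 0, 0, 1],
  [0, 0, 0, 0, 0, 0, 1],
  [0, 0, 0, 0, 0, 0, 1],
])

```text
time_s: 3.73
tcp_pos: [0.5385, 0.0678, 0.1418]
ee_rot: [[0.118, 0.993, 0.002], [0.993, -0.118, -0.001], [-0.0, 0.002, -1.0]]
contact_force: [4.7, -1.7, -4.8]
gripper_width: 0.0169
grasp_force: 30.0
```

Call:
move_arm([
  [-0.4, 0.0, -0.145, 0, 0, 0, 1],
  [-0.4, 0, -0.145, 0, 0, 0, 1],
  [-0.4, 0, -0.145, 0, 0, 0, 1],
  [-0.4, 0, -0.145, 0, 0, 0, 1],
  [-0.4, 0, -0.145, 0, 0, 0, 1],
  [-0.4, 0, -0.145, 0, 0, 0, 1],
  [0, 0, 0, 0, 0, 0, 1],
])

```text
time_s: 4.32
tcp_pos: [0.5356, 0.0442, 0.1504]
ee_rot: [[0.118, 0.993, 0.002], [0.993, -0.118, -0.0], [0.0, 0.002, -1.0]]
contact_force: [5.7, -1.6, -5.4]
gripper_width: 0.0163
grasp_force: 30.0
```

Call:
move_arm([
  [-0.2, 0.0, -0.073, 0, 0, 0, 1],
  [-0.1, 0, -0.036, 0, 0, 0, 1],
  [-0.1, 0, -0.036, 0, 0, 0, 1],
  [-0.1, 0, -0.036, 0, 0, 0, 1],
  [0, 0, 0, 0, 0, 0, 1],
])

```text
time_s: 4.73
tcp_pos: [0.5354, 0.0434, 0.1508]
ee_rot: [[0.114, 0.993, 0.003], [0.993, -0.114, 0.003], [0.003, 0.002, -1.0]]
contact_force: [11.0, 8.5, -24.4]
gripper_width: 0.0163
grasp_force: 30.0
```

Call:
move_arm([
  [-0.15, 0.06, 0.2, 0, 0, 0, 1],
  [-0.15, 0, 0, 0, 0, 0, 1],
  [0, 0, 0, 0, 0, 0, 1],
  [0, 0, 0, 0, 0, 0, 1],
])

```text
time_s: 5.07
tcp_pos: [0.5356, 0.043, 0.1506]
ee_rot: [[0.112, 0.994, 0.002], [0.994, -0.112, 0.007], [0.007, 0.001, -1.0]]
contact_force: [3.6, 17.2, -0.2]
gripper_width: 0.0169
grasp_force: 30.0
```

```bash
python3 - <<'E'
from h import *
s=bot.sense();print(s['contact_force'],s['tcp_pos'])
c=bot.calibration("wrist"); im=bot.capture("wrist"); cv2.imwrite("pics/w2.png",im)
a=bot.capture("scene"); b=bot.capture("side")
f=lambda z:cv2.resize(z,(400,350),interpolation=cv2.INTER_CUBIC)
cv2.imwrite("pics/crop2.png",np.hstack([f(a[180:310,330:480]),f(b[190:300,340:470])]))
E
```

```text
[ 3.61689475 17.24736139 -0.20503329] [0.53555976 0.04300239 0.15059798]
```

View pics/crop2.png

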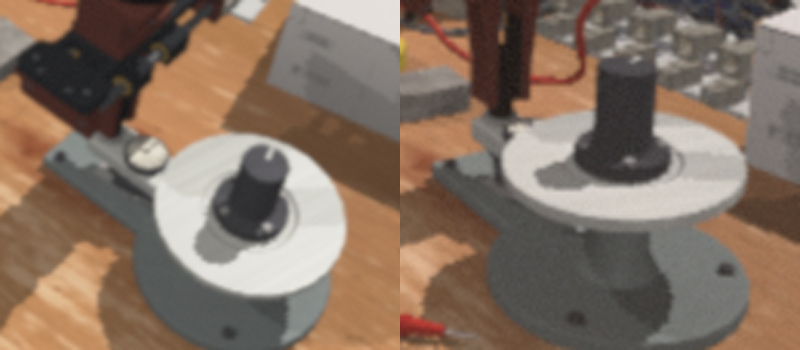

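The crop shows the block pushed up under the disc with the handle in the fingers. About 16 N along the slide no longer moves it, so it looks home. I'll push once more to confirm.

Call:
move_arm([
  [-0.2, 0, -0.07, 0, 0, 0, 1],
  [-0.1, 0, -0.03, 0, 0, 0, 1],
  [0, 0, 0, 0, 0, 0, 1],
  [0, 0, 0, 0, 0, 0, 1],
])

```text
time_s: 5.55
tcp_pos: [0.5355, 0.0423, 0.1509]
ee_rot: [[0.109, 0.994, 0.002], [0.994, -0.109, 0.009], [0.009, 0.001, -1.0]]
contact_force: [7.0, 22.3, -10.2]
gripper_width: 0.0166
grasp_force: 30.0
```

Call:
move_arm([
  [0, 0, 0, 0, 0, 0, -1],
  [0, 0, 0, 0, 0, 0, -1],
  [0, 0, 0, 0, 0, 0, -1],
  [0, 0, 0, 0, 0, 0, -1],
  [0.5, 0, 0, 0, 0, 0, -1],
  [0, 0, -3.5, 0, 0, 0, -1],
  [0, 0, -3.5, 0, 0, 0, -1],
  [0, 0, -3.5, 0, 0, 0, -1],
])

```text
time_s: 6.22
tcp_pos: [0.534, 0.0381, 0.257]
ee_rot: [[0.118, 0.993, -0.002], [0.993, -0.118, -0.001], [-0.001, -0.002, -1.0]]
contact_force: [0.1, 1.1, 0.6]
gripper_width: 0.0663
grasp_force: 0.0
```

```bash
python3 -c "
from h import *
s=bot.sense();print(s['tcp_pos'],s['contact_force'],s['gripper_width'],s['joint_positions'][6])
plan([.520,-.0855,.25],-7,4)"
```

```text
[0.53396249 0.03805611 0.25695023] [0.1198646  1.12644694 0.58068332] 0.066310201660457 -4.746186509543585
[-3.11, 0.02, 0.18, -0.03, 0.02, 0.05]
[-3.11, 0.02, 0.18, -0.03, 0.02, 0.05]
[-3.11, 0.02, 0.18, -0.03, 0.02, 0.05]
[-3.11, 0.03, 0.17, -0.03, 0.02, 0.05]
```

Call:
move_arm([
  [-3.1, 0, 0.1, 0, 0, 0, -1],
  [-3.1, 0, 0.1, 0, 0, 0, -1],
  [-3.1, 0, 0, 0, 0, 0, -1],
  [-3.1, 0, 0, 0, 0, 0, -1],
  [0, 0, 0, 0, 0, 0, -1],
  [0, 0, 0, 0, 0, 0, -1],
])

```text
time_s: 6.72
tcp_pos: [0.5195, -0.0867, 0.2543]
ee_rot: [[0.122, 0.993, -0.0], [0.993, -0.122, -0.0], [-0.0, 0.0, -1.0]]
contact_force: [0.3, 1.5, 0.4]
gripper_width: 0.0874
grasp_force: 0.0
```

```bash
python3 - <<'E'
from h import *
s=bot.sense();print(s['tcp_pos'],s['contact_force'],s['joint_positions'][6])
c=bot.calibration("wrist"); im=bot.capture("wrist"); cv2.imwrite("pics/w3.png",im)
print("hub top",pix(c,[.520,-.0855,.14]),pix(c,[.520,-.0685,.14]),"handle top home",pix(c,[.5355,.0435,.108]))
E
```

```text
[ 0.51948239 -0.08674264  0.25433669] [0.3263893  1.52023597 0.40015487] 9.282598054370368
hub top [319.22873118 220.96997437] [316.10142811 197.11411758] handle top home [318.40434489  24.13463605]
```

View pics/w3.png

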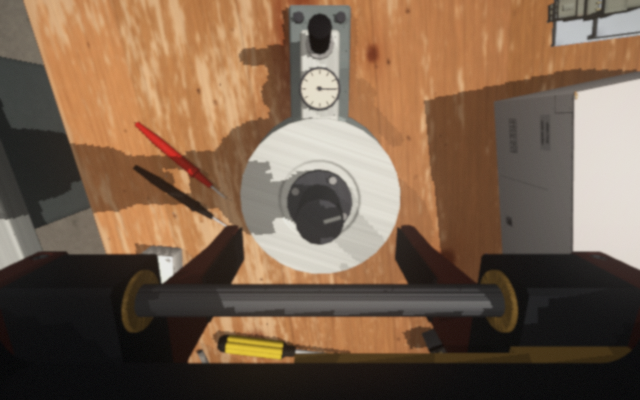

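Wrist picture: the hub top is at about (320,220) against (319,221) predicted. The handle top is at about (320,23) against (318,24), so the slide is home. The needle now points right, so the plunger is pushed in.

Call:
move_arm([
  [0.1, 0, 3.0, 0, 0, 0, -1],
  [0, 0, 2.5, 0, 0, 0, -1],
  [0, 0, 1.5, 0, 0, 0, -1],
  [0, 0, 0.4, 0, 0, 0, 0],
  [0, 0, 0, 0, 0, 0, 1],
  [0, 0, 0, 0, 0, 0, 1],
  [0, 0, 0, 0, 0, 0, 1],
  [0, 0, 0, 0, 0, 0, 1],
], grip_force=20)

```text
time_s: 7.43
tcp_pos: [0.5209, -0.0836, 0.1812]
ee_rot: [[0.117, 0.993, 0.002], [0.993, -0.117, 0.0], [0.001, 0.002, -1.0]]
contact_force: [0.2, 0.3, 0.6]
gripper_width: 0.0576
grasp_force: 0.0
```

Call:
move_arm([
  [0, 0, 0, 0, 0, 0, 1],
  [0, 0, 0, 0, 0, 0, 1],
  [0, 0, 0, 0, 0, 0, 1],
  [0, 0, 0, 0, 0, 0, 1],
  [0, 0, 0, 0, 0, 0, 1],
  [0, 0, 0, 0, 0, 0, 1],
])

```text
time_s: 7.93
tcp_pos: [0.5201, -0.0838, 0.1804]
ee_rot: [[0.117, 0.993, -0.0], [0.993, -0.117, 0.0], [0.0, -0.0, -1.0]]
contact_force: [-1.9, 0.3, 5.4]
gripper_width: 0.0335
grasp_force: 20.0
```

Call:
move_arm([
  [-0.2, 0, 0, 0, 0, 0, 1],
  [0, 0, 0.1, 0, 0, 0, 1],
  [0, 0, 0, 0, 0, 0, 1],
  [0, 0, 0, 0, 0, 0, 1],
])

```text
time_s: 8.27
tcp_pos: [0.5201, -0.0842, 0.1796]
ee_rot: [[0.116, 0.993, -0.0], [0.993, -0.116, 0.003], [0.002, -0.001, -1.0]]
contact_force: [-3.3, 5.3, 11.0]
gripper_width: 0.0335
grasp_force: 20.0
```

Call:
move_arm([
  [0, 0, 0.1, 0, 0, 0, 1],
  [0, 0, 0, 0, 0, 0, 1],
  [0, 0, 0, 0, 0, 0, 1],
])

```text
time_s: 8.52
tcp_pos: [0.5201, -0.0843, 0.1788]
ee_rot: [[0.116, 0.993, -0.0], [0.993, -0.116, 0.003], [0.003, -0.001, -1.0]]
contact_force: [-3.2, 5.2, 12.2]
gripper_width: 0.0334
grasp_force: 20.0
```

Call:
move_arm([
  [0, 0, 0, 0, 0, 6, 1],
  [0, 0, 0, 0, 0, 6, 1],
  [0, 0, 0, 0, 0, 6, 1],
  [0, 0, 0, 0, 0, 6, 1],
  [0, 0, 0, 0, 0, 6, 1],
  [0, 0, 0, 0, 0, 0, 1],
  [0, 0, 0, 0, 0, 0, 1],
  [0, 0, 0, 0, 0, 0, 1],
])

```text
time_s: 9.18
tcp_pos: [0.521, -0.0847, 0.1792]
ee_rot: [[0.598, 0.802, 0.002], [0.802, -0.598, 0.002], [0.003, 0.0, -1.0]]
contact_force: [-1.0, 3.6, 12.8]
gripper_width: 0.0335
grasp_force: 20.0
```

```bash
cat > rd.py <<'E'
from h import *
F=[];Z=[]
for i in range(4):
    bot.capture("side") if i else None
    s=bot.sense(); F.append(s['contact_force']);Z.append(s['tcp_pos'])
R=np.array(s['ee_rot'])
o=[s['time_s'],np.degrees(np.arctan2(R[1,1],R[0,1]))]+list(np.mean(F,0))+list(np.mean(Z,0)*1000)
print("t yaw F xyz",np.round(o,2),"std",np.std(F,0).round(2),"T",np.round(s['torque'],2),"j7",round(s['joint_positions'][6],1),"w",round(s['gripper_width'],4))
open("log.txt","a").write(" ".join(map(str,o))+"\n")
E
python3 rd.py
```

```text
t yaw F xyz [  9.33 -36.72  -1.38   4.06  12.82 521.04 -84.72 179.24] std [0.48 0.55 0.19] T [ 1.02  0.67 -0.18] j7 -10.2 w 0.0335
```

Call:
move_arm([
  [0, 0, 0, 0, 0, 6, 1],
  [0, 0, 0, 0, 0, 6, 1],
  [0, 0, 0, 0, 0, 6, 1],
  [0, 0, 0, 0, 0, 6, 1],
  [0, 0, 0, 0, 0, 6, 1],
  [0, 0, 0, 0, 0, 0, 1],
  [0, 0, 0, 0, 0, 0, 1],
  [0, 0, 0, 0, 0, 0, 1],
])

```text
time_s: 10.0
tcp_pos: [0.5217, -0.0856, 0.1796]
ee_rot: [[0.919, 0.395, 0.004], [0.395, -0.919, 0.001], [0.004, 0.001, -1.0]]
contact_force: [-0.3, 2.1, 13.2]
gripper_width: 0.0335
grasp_force: 20.0
```

```bash
python3 rd.py
```

```text
t yaw F xyz [ 1.0150e+01 -6.6760e+01 -1.2000e-01  2.0500e+00  1.3050e+01  5.2170e+02
 -8.5590e+01  1.7959e+02] std [0.14 0.2  0.28] T [ 0.62  0.35 -0.21] j7 -34.1 w 0.0335
```

Call:
move_arm([
  [0, 0, 0, 0, 0, 6, 1],
  [0, 0, 0, 0, 0, 6, 1],
  [0, 0, 0, 0, 0, 6, 1],
  [0, 0, 0, 0, 0, 6, 1],
  [0, 0, 0, 0, 0, 6, 1],
  [0, 0, 0, 0, 0, 0, 1],
  [0, 0, 0, 0, 0, 0, 1],
  [0, 0, 0, 0, 0, 0, 1],
])

```text
time_s: 10.82
tcp_pos: [0.5219, -0.0867, 0.1797]
ee_rot: [[0.993, -0.119, 0.005], [-0.119, -0.993, -0.001], [0.005, 0.001, -1.0]]
contact_force: [-0.3, -0.7, 12.8]
gripper_width: 0.0336
grasp_force: 20.0
```

```bash
python3 rd.py
```

```text
t yaw F xyz [ 1.0970e+01 -9.6810e+01  1.2000e-01 -8.1000e-01  1.2500e+01  5.2184e+02
 -8.6770e+01  1.7975e+02] std [0.51 0.58 0.36] T [-0.06  0.09 -0.2 ] j7 -57.6 w 0.0334
```

Call:
move_arm([
  [0, 0, 0, 0, 0, 6, 1],
  [0, 0, 0, 0, 0, 6, 1],
  [0, 0, 0, 0, 0, 6, 1],
  [0, 0, 0, 0, 0, 6, 1],
  [0, 0, 0, 0, 0, 6, 1],
  [0, 0, 0, 0, 0, 0, 1],
  [0, 0, 0, 0, 0, 0, 1],
  [0, 0, 0, 0, 0, 0, 1],
])

```text
time_s: 11.63
tcp_pos: [0.5213, -0.0877, 0.1797]
ee_rot: [[0.8, -0.6, 0.004], [-0.6, -0.8, -0.003], [0.005, 0.0, -1.0]]
contact_force: [-0.3, -2.5, 12.4]
gripper_width: 0.0337
grasp_force: 20.0
```

```bash
python3 rd.py
```

```text
t yaw F xyz [ 1.1780e+01 -1.2685e+02 -9.0000e-02 -3.2200e+00  1.2110e+01  5.2130e+02
 -8.7720e+01  1.7969e+02] std [0.28 0.52 0.27] T [-0.53  0.21 -0.27] j7 -81.1 w 0.0338
```

Call:
move_arm([
  [0, 0, 0, 0, 0, 6, 1],
  [0, 0, 0, 0, 0, 6, 1],
  [0, 0, 0, 0, 0, 6, 1],
  [0, 0, 0, 0, 0, 6, 1],
  [0, 0, 0, 0, 0, 6, 1],
  [0, 0, 0, 0, 0, 0, 1],
  [0, 0, 0, 0, 0, 0, 1],
  [0, 0, 0, 0, 0, 0, 1],
])

```text
time_s: 12.45
tcp_pos: [0.5204, -0.0883, 0.1795]
ee_rot: [[0.393, -0.92, 0.002], [-0.92, -0.393, -0.004], [0.005, -0.0, -1.0]]
contact_force: [-1.9, -5.8, 9.8]
gripper_width: 0.0335
grasp_force: 20.0
```

```bash
python3 rd.py
```

```text
t yaw F xyz [  12.6  -156.87   -2.3    -5.55   10.02  520.36  -88.31  179.48] std [0.56 0.5  0.73] T [-0.94  0.65 -0.16] j7 -105.0 w 0.0336
```

```bash
cat > fit.py <<'E'
import numpy as np,sys
L=np.loadtxt("log.txt")
if len(sys.argv)>1: L=L[int(sys.argv[1]):]
else: L=np.vstack([[8.5,-6.66,-3.2,5.2,12.2,520.1,-84.3,178.8],L])
a=np.radians(L[:,1])
for k in(0,.8,1.6):
    f=L[:,4]+k*(L[:,7]-179.5)
    A=np.c_[np.ones_like(a),np.cos(a),np.sin(a)]; x,r,_,_=np.linalg.lstsq(A,f,rcond=None)
    print(k,"mean %.2f amp %.2f peak yaw %.1f"%(x[0],np.hypot(*x[1:]),np.degrees(np.arctan2(x[2],x[1]))),(f-A@x).round(2))
E
python3 fit.py
```

```text
0 mean 10.56 amp 2.59 peak yaw -61.0 [ 0.13 -0.1  -0.09 -0.16  0.49 -0.28]
0.8 mean 10.11 amp 3.09 peak yaw -69.7 [ 0.13 -0.09 -0.08 -0.16  0.47 -0.27]
1.6 mean 9.67 amp 3.64 peak yaw -75.9 [ 0.12 -0.09 -0.07 -0.16  0.46 -0.25]
```

Call:
move_arm([
  [0, 0, 0, 0, 0, -6, 1],
  [0, 0, 0, 0, 0, -6, 1],
  [0, 0, 0, 0, 0, -6, 1],
  [0, 0, 0, 0, 0, -6, 1],
  [0, 0, 0, 0, 0, -6, 1],
  [0, 0, 0, 0, 0, -6, 1],
  [0, 0, 0, 0, 0, -6, 1],
  [0, 0, 0, 0, 0, -6, 1],
])

```text
time_s: 13.27
tcp_pos: [0.5216, -0.0871, 0.1798]
ee_rot: [[0.948, -0.318, 0.005], [-0.318, -0.948, -0.001], [0.005, -0.0, -1.0]]
contact_force: [0.7, -0.6, 11.7]
gripper_width: 0.0336
grasp_force: 20.0
```

Call:
move_arm([
  [0, 0, 0, 0, 0, -6, 1],
  [0, 0, 0, 0, 0, -6, 1],
  [0, 0, 0, 0, 0, -6, 1],
  [0, 0, 0, 0, 0, -6, 1],
  [0, 0, 0, 0, 0, -6, 1],
  [0, 0, 0, 0, 0, -6, 1],
  [0, 0, 0, 0, 0, 0, 1],
  [0, 0, 0, 0, 0, 0, 1],
])

```text
time_s: 13.93
tcp_pos: [0.5216, -0.0858, 0.1797]
ee_rot: [[0.955, 0.298, 0.004], [0.298, -0.955, 0.001], [0.004, 0.0, -1.0]]
contact_force: [-1.4, 0.7, 13.5]
gripper_width: 0.0335
grasp_force: 20.0
```

```bash
python3 rd.py
```

```text
t yaw F xyz [ 14.08 -72.72  -0.66   1.27  13.24 521.61 -85.81 179.65] std [0.43 0.35 0.73] T [0.6  0.22 0.17] j7 -38.7 w 0.0335
```

Call:
move_arm([
  [0, 0, 0, 0, 0, 0, 0.1],
  [0, 0, 0, 0, 0, 0, 0.1],
  [0, 0, 0, 0, 0, 0, 0.1],
  [0, 0, 0, 0, 0, 0, 0.1],
])

```text
time_s: 14.42
tcp_pos: [0.5197, -0.0857, 0.1779]
ee_rot: [[0.955, 0.297, -0.001], [0.297, -0.955, -0.0], [-0.001, -0.0, -1.0]]
contact_force: [-0.5, 0.5, -0.4]
gripper_width: 0.0395
grasp_force: 0.0
```

```bash
python3 -c "
from h import *
s=bot.sense();print(s['tcp_pos'],s['contact_force'],s['gripper_width']); print(np.round(s['ee_rot'],4))
plan([.520,-.0863,.1795],-72,1)"
```

```text
[ 0.51969943 -0.08565369  0.17785793] [-0.48031362  0.49834677 -0.38635158] 0.03950747049055482
[[ 9.550e-01  2.967e-01 -6.000e-04]
 [ 2.967e-01 -9.550e-01 -1.000e-04]
 [-6.000e-04 -1.000e-04 -1.000e+00]]
[0.01, 0.07, -0.16, -0.01, 0.03, -0.74]
```

Call:
move_arm([
  [0, 0.07, -0.16, 0, 0, 0, 0.1],
  [0, 0, 0, 0, 0, 0, 1],
  [0, 0, 0, 0, 0, 0, 1],
  [0, 0, 0, 0, 0, 0, 1],
  [0, 0, 0, 0, 0, 0, 1],
])

```text
time_s: 14.83
tcp_pos: [0.5201, -0.0865, 0.1798]
ee_rot: [[0.955, 0.297, 0.0], [0.297, -0.955, -0.0], [-0.0, 0.0, -1.0]]
contact_force: [-0.4, -1.2, 1.6]
gripper_width: 0.0334
grasp_force: 20.0
```

Call:
move_arm([
  [0, 0, 0.15, 0, 0, 0, 1],
  [0, 0, 0.13, 0, 0, 0, 1],
  [0, 0, 0, 0, 0, 0, 1],
  [0, 0, 0, 0, 0, 0, 1],
  [0, 0, 0, 0, 0, 0, 1],
  [0, 0, 0, 0, 0, 0, 1],
  [0, 0, 0, 0, 0, 0, 1],
])

```text
time_s: 15.42
tcp_pos: [0.5203, -0.0867, 0.178]
ee_rot: [[0.955, 0.296, 0.0], [0.296, -0.955, 0.001], [0.001, -0.001, -1.0]]
contact_force: [-4.2, 1.4, 14.7]
gripper_width: 0.0336
grasp_force: 20.0
```

```bash
python3 rd.py; python3 rd.py
```

```text
t yaw F xyz [ 15.57 -72.75  -4.09   0.92  14.46 520.27 -86.65 178.02] std [0.52 0.38 0.34] T [0.36 1.22 0.08] j7 -38.6 w 0.0336
t yaw F xyz [ 15.72 -72.76  -4.62   0.67  14.85 520.27 -86.65 178.03] std [0.08 0.41 0.47] T [0.37 1.21 0.06] j7 -38.6 w 0.0334
```

Call:
move_arm([
  [0, 0, 0, 0, 0, -6, 1],
  [0, 0, 0, 0, 0, -6, 1],
  [0, 0, 0, 0, 0, -6, 1],
  [0, 0, 0, 0, 0, -6, 1],
  [0, 0, 0, 0, 0, -6, 1],
  [0, 0, 0, 0, 0, 0, 1],
  [0, 0, 0, 0, 0, 0, 1],
  [0, 0, 0, 0, 0, 0, 1],
])

```text
time_s: 16.38
tcp_pos: [0.5201, -0.0862, 0.1779]
ee_rot: [[0.678, 0.735, -0.0], [0.735, -0.678, 0.002], [0.001, -0.001, -1.0]]
contact_force: [-4.1, 1.0, 13.8]
gripper_width: 0.0333
grasp_force: 20.0
```

```bash
python3 rd.py
```

```text
t yaw F xyz [ 16.53 -42.72  -4.45   1.44  13.63 520.1  -86.21 177.89] std [0.41 0.43 0.33] T [0.47 1.17 0.2 ] j7 -14.8 w 0.0334
```

Call:
move_arm([
  [0, 0, 0, 0, 0, -6, 1],
  [0, 0, 0, 0, 0, -6, 1],
  [0, 0, 0, 0, 0, -6, 1],
  [0, 0, 0, 0, 0, -6, 1],
  [0, 0, 0, 0, 0, -6, 1],
  [0, 0, 0, 0, 0, 0, 1],
  [0, 0, 0, 0, 0, 0, 1],
  [0, 0, 0, 0, 0, 0, 1],
])

```text
time_s: 17.2
tcp_pos: [0.5199, -0.0861, 0.1778]
ee_rot: [[0.22, 0.975, -0.001], [0.975, -0.22, 0.002], [0.001, -0.001, -1.0]]
contact_force: [-3.9, 1.8, 12.1]
gripper_width: 0.0332
grasp_force: 20.0
```

```bash
python3 rd.py
```

```text
t yaw F xyz [ 17.35 -12.72  -4.72   1.66  12.44 519.9  -86.07 177.74] std [0.52 0.14 0.29] T [0.42 1.11 0.13] j7 9.4 w 0.0335
```

Call:
move_arm([
  [0, 0, 0, 0, 0, -6, 1],
  [0, 0, 0, 0, 0, -6, 1],
  [0, 0, 0, 0, 0, -6, 1],
  [0, 0, 0, 0, 0, -6, 1],
  [0, 0, 0, 0, 0, -6, 1],
  [0, 0, 0, 0, 0, 0, 1],
  [0, 0, 0, 0, 0, 0, 1],
  [0, 0, 0, 0, 0, 0, 1],
])

```text
time_s: 18.02
tcp_pos: [0.5197, -0.086, 0.1776]
ee_rot: [[-0.297, 0.955, -0.001], [0.955, 0.297, 0.001], [0.002, -0.001, -1.0]]
contact_force: [-4.6, 1.2, 10.8]
gripper_width: 0.0333
grasp_force: 20.0
```

```bash
python3 rd.py
```

```text
t yaw F xyz [ 18.17  17.29  -4.91   1.85  11.06 519.71 -86.03 177.6 ] std [0.34 0.48 0.48] T [0.37 1.04 0.16] j7 34.2 w 0.0332
```

Call:
move_arm([
  [0, 0, 0, 0, 0, 6, 1],
  [0, 0, 0, 0, 0, 6, 1],
  [0, 0, 0, 0, 0, 6, 1],
  [0, 0, 0, 0, 0, 6, 1],
  [0, 0, 0, 0, 0, 6, 1],
  [0, 0, 0, 0, 0, 6, 1],
  [0, 0, 0, 0, 0, 6, 1],
  [0, 0, 0, 0, 0, 6, 1],
])

```text
time_s: 18.83
tcp_pos: [0.52, -0.0861, 0.1778]
ee_rot: [[0.515, 0.857, -0.0], [0.857, -0.515, 0.001], [0.001, -0.001, -1.0]]
contact_force: [-4.2, 1.2, 13.8]
gripper_width: 0.0336
grasp_force: 20.0
```

Call:
move_arm([
  [0, 0, 0, 0, 0, 6, 1],
  [0, 0, 0, 0, 0, 6, 1],
  [0, 0, 0, 0, 0, 6, 1],
  [0, 0, 0, 0, 0, 6, 1],
  [0, 0, 0, 0, 0, 6, 1],
  [0, 0, 0, 0, 0, 6, 1],
  [0, 0, 0, 0, 0, 6, 1],
  [0, 0, 0, 0, 0, 6, 1],
])

```text
time_s: 19.5
tcp_pos: [0.5203, -0.0864, 0.178]
ee_rot: [[0.982, 0.191, 0.0], [0.191, -0.982, 0.001], [0.001, -0.001, -1.0]]
contact_force: [-3.6, -0.0, 14.1]
gripper_width: 0.0333
grasp_force: 20.0
```

Call:
move_arm([
  [0, 0, 0, 0, 0, 6, 1],
  [0, 0, 0, 0, 0, 6, 1],
  [0, 0, 0, 0, 0, 6, 1],
  [0, 0, 0, 0, 0, 6, 1],
  [0, 0, 0, 0, 0, 0, 1],
  [0, 0, 0, 0, 0, 0, 1],
  [0, 0, 0, 0, 0, 0, 1],
])

```text
time_s: 20.08
tcp_pos: [0.5207, -0.0868, 0.1781]
ee_rot: [[0.975, -0.222, 0.002], [-0.222, -0.975, 0.001], [0.001, -0.001, -1.0]]
contact_force: [-2.7, 1.1, 12.3]
gripper_width: 0.0336
grasp_force: 20.0
```

```bash
python3 rd.py
```

```text
t yaw F xyz [ 2.0230e+01 -1.0281e+02 -2.5500e+00  3.4000e-01  1.2800e+01  5.2068e+02
 -8.6820e+01  1.7807e+02] std [0.89 0.62 0.31] T [ 0.39  0.71 -0.22] j7 -62.2 w 0.0336
```

Call:
move_arm([
  [0, 0, 0, 0, 0, 6, 1],
  [0, 0, 0, 0, 0, 6, 1],
  [0, 0, 0, 0, 0, 6, 1],
  [0, 0, 0, 0, 0, 6, 1],
  [0, 0, 0, 0, 0, 6, 1],
  [0, 0, 0, 0, 0, 0, 1],
  [0, 0, 0, 0, 0, 0, 1],
  [0, 0, 0, 0, 0, 0, 1],
])

```text
time_s: 20.9
tcp_pos: [0.5204, -0.0872, 0.1779]
ee_rot: [[0.734, -0.68, 0.001], [-0.68, -0.734, -0.0], [0.001, -0.0, -1.0]]
contact_force: [-4.1, -1.2, 11.7]
gripper_width: 0.0335
grasp_force: 20.0
```

```bash
python3 rd.py
```

```text
t yaw F xyz [ 2.1050e+01 -1.3282e+02 -3.1800e+00 -4.1000e-01  1.1930e+01  5.2042e+02
 -8.7220e+01  1.7798e+02] std [0.57 0.55 0.25] T [ 0.11  0.76 -0.18] j7 -85.7 w 0.0332
```

Call:
move_arm([
  [0, 0, 0, 0, 0, 6, 1],
  [0, 0, 0, 0, 0, 6, 1],
  [0, 0, 0, 0, 0, 6, 1],
  [0, 0, 0, 0, 0, 6, 1],
  [0, 0, 0, 0, 0, 6, 1],
  [0, 0, 0, 0, 0, 0, 1],
  [0, 0, 0, 0, 0, 0, 1],
  [0, 0, 0, 0, 0, 0, 1],
])

```text
time_s: 21.72
tcp_pos: [0.52, -0.0874, 0.1778]
ee_rot: [[0.295, -0.955, 0.0], [-0.955, -0.295, -0.001], [0.001, 0.0, -1.0]]
contact_force: [-2.0, -0.6, 10.7]
gripper_width: 0.0334
grasp_force: 20.0
```

```bash
python3 rd.py; python3 fit.py 6
```

```text
t yaw F xyz [  21.87 -162.82   -3.14   -1.08   10.51  519.94  -87.42  177.8 ] std [0.9  0.36 0.31] T [-0.08  0.97 -0.14] j7 -109.8 w 0.0334
0 mean 10.63 amp 3.54 peak yaw -67.1 [ 0.31  0.7  -0.22 -0.25  0.08 -0.71 -0.15  0.24]
0.8 mean 9.19 amp 3.79 peak yaw -68.9 [ 0.31  0.7  -0.25 -0.26  0.11 -0.68 -0.15  0.22]
1.6 mean 7.75 amp 4.05 peak yaw -70.6 [ 0.31  0.7  -0.27 -0.28  0.13 -0.66 -0.14  0.21]
```

Call:
move_arm([
  [0, 0, 0, 0, 0, -5, 1],
  [0, 0, 0, 0, 0, -5, 1],
  [0, 0, 0, 0, 0, -5, 1],
  [0, 0, 0, 0, 0, -5, 1],
  [0, 0, 0, 0, 0, -5, 1],
  [0, 0, 0, 0, 0, 0, 1],
  [0, 0, 0, 0, 0, 0, 1],
  [0, 0, 0, 0, 0, 0, 1],
])

```text
time_s: 22.53
tcp_pos: [0.5203, -0.0873, 0.178]
ee_rot: [[0.672, -0.74, 0.001], [-0.74, -0.672, -0.0], [0.001, -0.001, -1.0]]
contact_force: [-3.2, -1.0, 12.2]
gripper_width: 0.0335
grasp_force: 20.0
```

```bash
python3 rd.py; python3 rd.py
```

```text
t yaw F xyz [ 2.2680e+01 -1.3776e+02 -3.2900e+00 -4.2000e-01  1.1920e+01  5.2032e+02
 -8.7280e+01  1.7800e+02] std [0.15 0.43 0.33] T [0.04 0.81 0.11] j7 -89.6 w 0.0338
t yaw F xyz [  22.83 -137.76   -3.68   -0.67   11.72  520.33  -87.28  177.97] std [0.19 0.28 0.61] T [0.02 0.89 0.15] j7 -89.6 w 0.0333
```

Call:
move_arm([
  [0, 0, 0, 0, 0, -7, 1],
  [0, 0, 0, 0, 0, -7, 1],
  [0, 0, 0, 0, 0, -7, 1],
  [0, 0, 0, 0, 0, -7, 1],
  [0, 0, 0, 0, 0, -7, 1],
  [0, 0, 0, 0, 0, -7, 1],
  [0, 0, 0, 0, 0, -7, 1],
  [0, 0, 0, 0, 0, -7, 1],
])

```text
time_s: 23.5
tcp_pos: [0.5207, -0.0864, 0.1782]
ee_rot: [[0.989, 0.148, 0.002], [0.148, -0.989, 0.002], [0.002, -0.001, -1.0]]
contact_force: [-4.5, 2.2, 13.4]
gripper_width: 0.0334
grasp_force: 20.0
```

Call:
move_arm([
  [0, 0, 0, 0, 0, -7, 1],
  [0, 0, 0, 0, 0, -7, 1],
  [0, 0, 0, 0, 0, -7, 1],
  [0, 0, 0, 0, 0, -7, 1],
  [0, 0, 0, 0, 0, -7, 1],
  [0, 0, 0, 0, 0, -7, 1],
  [0, 0, 0, 0, 0, -7, 1],
  [0, 0, 0, 0, 0, -7, 1],
])

```text
time_s: 24.17
tcp_pos: [0.5202, -0.0858, 0.1779]
ee_rot: [[0.43, 0.903, 0.0], [0.903, -0.43, 0.002], [0.002, -0.001, -1.0]]
contact_force: [-3.2, 1.9, 12.4]
gripper_width: 0.0336
grasp_force: 20.0
```

Call:
move_arm([
  [0, 0, 0, 0, 0, -6, 1],
  [0, 0, 0, 0, 0, -6, 1],
  [0, 0, 0, 0, 0, -6, 1],
  [0, 0, 0, 0, 0, -6, 1],
  [0, 0, 0, 0, 0, -6, 1],
  [0, 0, 0, 0, 0, 0, 1],
  [0, 0, 0, 0, 0, 0, 1],
  [0, 0, 0, 0, 0, 0, 1],
])

```text
time_s: 24.83
tcp_pos: [0.5198, -0.0859, 0.1776]
ee_rot: [[-0.075, 0.997, -0.001], [0.997, 0.075, 0.002], [0.002, -0.001, -1.0]]
contact_force: [-4.4, 2.3, 10.8]
gripper_width: 0.0333
grasp_force: 20.0
```

```bash
python3 rd.py; python3 rd.py
```

```text
t yaw F xyz [ 24.98   4.29  -3.9    2.23  11.21 519.78 -85.88 177.61] std [0.46 0.38 0.48] T [0.51 1.07 0.09] j7 23.3 w 0.0336
t yaw F xyz [ 25.13   4.28  -4.64   1.82  11.32 519.77 -85.88 177.59] std [0.27 0.46 0.41] T [0.48 1.08 0.15] j7 23.3 w 0.0337
```

Call:
move_arm([
  [0, 0, 0, 0, 0, -6, 1],
  [0, 0, 0, 0, 0, -6, 1],
  [0, 0, 0, 0, 0, -6, 1],
  [0, 0, 0, 0, 0, -6, 1],
  [0, 0, 0, 0, 0, -6, 1],
  [0, 0, 0, 0, 0, 0, 1],
  [0, 0, 0, 0, 0, 0, 1],
  [0, 0, 0, 0, 0, 0, 1],
])

```text
time_s: 25.8
tcp_pos: [0.5195, -0.0859, 0.1774]
ee_rot: [[-0.563, 0.826, -0.001], [0.826, 0.563, 0.001], [0.002, -0.0, -1.0]]
contact_force: [-4.1, 2.1, 9.5]
gripper_width: 0.0332
grasp_force: 20.0
```

```bash
python3 rd.py; python3 rd.py; python3 fit.py 6; python3 fit.py 9
```

```text
t yaw F xyz [ 25.95  34.28  -4.8    1.8    9.63 519.51 -85.93 177.43] std [0.57 0.29 0.07] T [0.52 1.01 0.12] j7 48.4 w 0.0336
t yaw F xyz [ 26.1   34.29  -4.75   1.42   9.93 519.52 -85.93 177.42] std [0.73 0.18 0.31] T [0.45 1.05 0.11] j7 48.4 w 0.0333
0 mean 10.52 amp 3.61 peak yaw -68.9 [ 0.34  0.73 -0.13 -0.09  0.3  -0.72 -0.18  0.24  0.09 -0.11 -0.36 -0.25
 -0.07  0.23]
0.8 mean 9.07 amp 3.88 peak yaw -70.9 [ 0.33  0.72 -0.15 -0.08  0.35 -0.71 -0.19  0.21  0.12 -0.1  -0.37 -0.27
 -0.08  0.21]
1.6 mean 7.62 amp 4.16 peak yaw -72.7 [ 0.32  0.72 -0.16 -0.07  0.41 -0.7  -0.19  0.19  0.15 -0.09 -0.38 -0.29
 -0.09  0.2 ]
0 mean 10.62 amp 2.88 peak yaw -70.2 [ 0.27  0.31 -0.25 -0.02  0.02  0.2  -0.01 -0.19 -0.07 -0.28  0.02]
0.8 mean 9.17 amp 3.17 peak yaw -72.5 [ 0.27  0.36 -0.26 -0.03  0.    0.22 -0.   -0.2  -0.1  -0.28  0.01]
1.6 mean 7.71 amp 3.48 peak yaw -74.4 [ 0.26  0.42 -0.26 -0.04 -0.01  0.24  0.01 -0.21 -0.13 -0.28  0.  ]
```

Call:
move_arm([
  [0, 0, 0, 0, 0, 7, 1],
  [0, 0, 0, 0, 0, 7, 1],
  [0, 0, 0, 0, 0, 7, 1],
  [0, 0, 0, 0, 0, 7, 1],
  [0, 0, 0, 0, 0, 7, 1],
  [0, 0, 0, 0, 0, 7, 1],
  [0, 0, 0, 0, 0, 7, 1],
  [0, 0, 0, 0, 0, 7, 1],
])

```text
time_s: 26.77
tcp_pos: [0.52, -0.086, 0.1777]
ee_rot: [[0.375, 0.927, -0.0], [0.927, -0.375, 0.002], [0.001, -0.001, -1.0]]
contact_force: [-3.7, 1.4, 11.9]
gripper_width: 0.0337
grasp_force: 20.0
```

Call:
move_arm([
  [0, 0, 0, 0, 0, 7, 1],
  [0, 0, 0, 0, 0, 7, 1],
  [0, 0, 0, 0, 0, 7, 1],
  [0, 0, 0, 0, 0, 7, 1],
  [0, 0, 0, 0, 0, 7, 1],
  [0, 0, 0, 0, 0, 7, 1],
  [0, 0, 0, 0, 0, 6, 1],
  [0, 0, 0, 0, 0, 0, 1],
])

```text
time_s: 27.43
tcp_pos: [0.5204, -0.0863, 0.1778]
ee_rot: [[0.94, 0.341, 0.0], [0.341, -0.94, 0.001], [0.0, -0.001, -1.0]]
contact_force: [-3.5, 0.7, 12.9]
gripper_width: 0.0335
grasp_force: 20.0
```

Call:
move_arm([
  [0, 0, 0, 0, 0, 0, 1],
  [0, 0, 0, 0, 0, 0, 1],
])

```text
time_s: 27.6
tcp_pos: [0.5203, -0.0863, 0.1779]
ee_rot: [[0.938, 0.345, 0.0], [0.345, -0.938, 0.001], [0.001, -0.001, -1.0]]
contact_force: [-3.6, 2.4, 13.4]
gripper_width: 0.0335
grasp_force: 20.0
```

```bash
python3 rd.py; python3 rd.py
```

```text
t yaw F xyz [ 27.75 -69.79  -3.59   1.25  13.34 520.33 -86.34 177.9 ] std [0.46 0.72 0.33] T [ 0.58  1.05 -0.18] j7 -36.5 w 0.0336
t yaw F xyz [ 27.9  -69.79  -3.39   1.41  13.36 520.32 -86.36 177.92] std [0.22 0.53 0.67] T [ 0.56  1.05 -0.17] j7 -36.5 w 0.0329
```

Call:
move_arm([
  [0, 0, -0.12, 0, 0, 0, 1],
  [0, 0, -0.12, 0, 0, 0, 1],
  [0, 0, 0, 0, 0, 0, 1],
  [0, 0, 0, 0, 0, 0, -1],
  [0, 0, 0, 0, 0, 0, -1],
  [0, 0, 0, 0, 0, 0, -1],
  [0, 0, 0, 0, 0, 0, -1],
  [0, 0, 0, 0, 0, 0, -1],
])

```text
time_s: 28.57
tcp_pos: [0.5201, -0.0864, 0.1795]
ee_rot: [[0.938, 0.346, 0.0], [0.346, -0.938, 0.0], [0.0, -0.0, -1.0]]
contact_force: [-0.7, -0.0, 1.2]
gripper_width: 0.0632
grasp_force: 0.0
```

Call:
move_arm([
  [0, 0, -1.0, 0, 0, 0, -1],
  [0, 0, -3.0, 0, 0, 0, -1],
  [0, 0, -3.5, 0, 0, 0, -1],
  [0, 0, -3.0, 0, 0, 0, -1],
  [0, 0, 0, 0, 0, 0, -1],
  [0, 0, 0, 0, 0, 0, -1],
])

```text
time_s: 29.07
tcp_pos: [0.5209, -0.0865, 0.2862]
ee_rot: [[0.938, 0.347, 0.004], [0.347, -0.938, 0.001], [0.004, 0.0, -1.0]]
contact_force: [0.5, 0.8, -0.5]
gripper_width: 0.0879
grasp_force: 0.0
```

```bash
python3 - <<'E'
from h import *
s=bot.sense();print(s['tcp_pos'],s['contact_force'],s['time_s'])
a=bot.capture("scene"); b=bot.capture("wrist"); c=bot.calibration("wrist"); print("handle top home",pix(c,[.5355,.0430,.108]))
f=lambda z:cv2.resize(z,(400,350),interpolation=cv2.INTER_CUBIC)
cv2.imwrite("pics/crop4.png",np.hstack([f(a[180:310,330:480]),f(b)]))
E
```

```text
[ 0.52093728 -0.08653571  0.28620853] [ 0.48901725  0.81277516 -0.47967218] 29.0667
handle top home [180.34157016 131.51411835]
```

View pics/crop4.png

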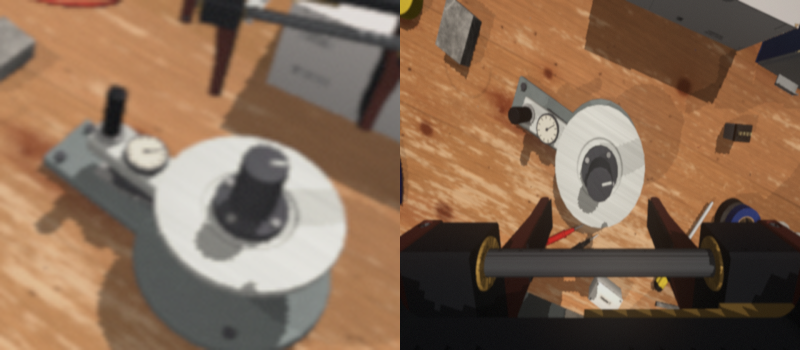

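The picture shows the slide still home: the handle top is at about (182,131) against (180,132) predicted. The hub is free, nothing has been disturbed, and the arm is clear.

```bash
python3 -c "
from cell import bot
print(bot.hand_in())"
```

```text
the job is handed in; nothing more can be done
None
```

I pushed the slide home, found the high spot by plunger force and left it over the plunger (to within about 3°), then released the hub and handed the job in at about 29 s; the result was not reported back.

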